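# Find the concealed catch and pop open the laundry tray

### The job

The tray under the flat white top of the laundry unit is held by a concealed catch: one of the three flush square caps in that top gives under a fingertip, while the other two are only rigid blanks that look the same. Feel across the caps with the closed fingertips, press the one that gives until the tray springs out, then take the hand away and leave the tray standing open. Do not pick up, shift or knock over the scoop, bottle, pot or tumbler around it.

Things in the scene. Friction and masses are not known exactly. Their poses are not given: they have to be found in the camera images.
- unit: White plastic laundry unit fixed on the shelf, 200 (x) by 270 (y) by 60 mm high, tray on runners inside. Origin: centre of its underside; x to its back, z up; tray opens to -x. Flat top panel, 60 mm up, with three 52 mm square holes in a row along y, 75 mm apart, 30 mm in front of centre, each filled by a 48 mm white cap 2 mm below the panel. Any one is the catch; the others are rigid.
- cap_left (a point): Centre of the face of the cap on the unit's +y side (fixed point, does not move when the cap is pressed). Axes as the unit's. May be the catch or a blank.
- cap_mid (a point): Centre of the face of the middle cap, as above. May be the catch or a blank.
- cap_right (a point): Centre of the face of the cap on the unit's -y side, as above. May be the catch or a blank.
- catch (a joint): How far the catch cap is pressed down, m: 0 at rest, 0.006 fully down. A spring pushes it back up: about 2.4 N to start it moving, 5 N fully down. From about 0.004 on it lets the tray go.
- tray (a joint): How far the tray has come out, m: 0 shut, 0.07 fully open. A spring drives it out in about half a second once the catch is pressed; it stays out by itself.
- tray_front (a point): Middle of the top edge of the tray's front plate, 50 mm above the shelf; moves with the tray towards the unit's -x. A small finger ledge stands 12 mm out in front of it.
- bottle: White pump-top bottle, 72 mm in diameter, 187 mm tall, standing loose on the shelf. Origin: centre of its underside. Leave alone.
- pegpot: Green plastic pot for pegs, 90 mm across, 85 mm tall, standing loose. Origin: centre of its underside. Leave alone.
- tumbler: White ceramic tumbler, 76 mm across, 100 mm tall, standing loose. Origin: centre of its underside. Leave alone.
- scoop: Stainless scoop, 147 mm long, 45 mm wide, 26 mm high, lying loose on the unit's top panel along its back edge, behind the caps. Origin: centre of the underside of its bowl; the handle runs to its -x. Leave alone.

How it is judged:
By the outcome, as a careful person would: the job done as asked, in the order asked, and still so for the second after the job is handed in, with the robot touching nothing.
It also fails if it takes over 48 s, if anything falls off the work surface, if the arm or the gripper's body presses on something with over 40 N, if the wrist force passes 120 N, or if a joint passes its speed limit or range.

### The arm

A 6-joint arm with a two-finger parallel gripper is mounted at the origin on the work surface. World frame = base frame: x ahead of the robot, y to its left, z up, the work surface at z = 0. Lengths are in m, angles in rad, forces in N, time in s.
With the tool pointing down it reaches from about 0.375 to 0.9 m from the base axis. Payload 3.1 kg.
Tool frame: the origin (TCP) lies at the very end of the fingers, on their centre line; the grasp point (between the pads) lies 19 mm behind it; z points along the fingers, y is the direction in which the jaws open and shut (so a half turn about z gives the same grasp; the last joint's range is limited). The gripper opens to 85 mm and grips with 20 to 120 N. Pads are 22 mm wide; open, the fingers measure 114 mm over their backs; the gripper's body (76 mm by 85 mm) begins 54 mm behind the grasp point. The pads swing forward as they close: fully open they stand 13 mm farther back than shut.
Start: joints at [1.145, 0.527, 1.433, -0, 1.181, -0.178], TCP at [0.153, 0.606, 0.231] pointing down, gripper open.
Joint ranges: [-3.08, 3.08], [-0.75, 2.2], [0.22, 2.44], [-1.43, 4.57], [0, 2.65], [-2.85, 2.85]. Speed limits (rad/s): [2.79, 2.79, 3.14, 3.14, 3.14, 3.14].

### API

Orientations are given as a unit quaternion [w, x, y, z].
In Python, from rig import robot, grab_frame, get_calibration gives the robot as it stands.
- The arm moves only by the shell command python3 -m inch 'ROWS' [FORCE]. ROWS is JSON, a list of rows, each an object with "grip": the opening, from -1 (shut) to 1 (fully open); "offset": the shift along the tool's x, y, z in mm, a list of three; "turn": the turn, a rotation vector about the tool's x, y, z in rad, a list of three. In form: [{"grip": grip, "offset": [x, y, z], "turn": [ax, ay, az]}, ...]. A call has exactly 10 rows; each row is the pose to reach, as a shift and turn from the pose commanded when the call began, along the tool's axes at that moment; what a row does not reach only later rows make up. A row lasts 1/8 s, in which the tool goes at most 62.5 mm and 10.7 degrees, less where a joint would pass 70% of its speed; a pose out of reach is approached as far as the arm can. A call with a gripper value outside its range is refused whole. The fingers move at their own pace and stop on an object; FORCE is the grip in N (left out, the last holds). Time passes only in rows, so rows that repeat a pose let the fingers close, or fill a call up. It gives the time, the measured TCP pose, the force and the opening at its end, in the units of the state.
- robot.get_obs(): the state, without advancing time (a new reading comes with each control period).
- grab_frame(name): name is "scene" or "top" or "wrist"; returns the picture (420x560x3 uint8, red, green, blue); there is no depth.
- get_calibration(name): a dict with "intrinsics" (3x3 intrinsics, pixels), "rvec" (rotation vector, rad) and "tvec" (3), from world to camera coordinates, as OpenCV has them; the wrist camera has in their place "T_tool_cam" (4x4, takes a point from camera to tool coordinates, whose origin is the TCP and whose axes are the flange's). Camera axes: x right, y down, z forward; pixel columns grow to the right and rows downward; lengths in m; the calibration is good to about 2 mm. A picture is of the moment at which its call begins: read the wrist's pose just before it. get_calibration takes no time and is no camera call.
- robot.sign_off(): hands the job in, once; it reports no verdict.
The state is a dict: "clock": time; "joint_positions": joint angles; "joint_vel": joint speeds; "joint_efforts": joint torques, N m; "ee_pos": TCP position; "tool_rot": TCP orientation; "ft_force": force on the tool from outside, world axes, zero at the start; "wrist_torque": the same for the moment, N m; "gripper_width": opening from 0.0 (shut) to 1.0 (fully open).
Only numpy, scipy, OpenCV 4.12 (cv2) and the standard library are available. Lean on these libraries where they do the work, as an engineer would, in place of code of your own. Each camera call takes 0.05 s, during which the arm holds its last target.

## Working session

There is one attempt and no reset: what is moved stays moved. The work goes in short steps, Python scripts to look and compute and a shell command to move; the robot and the scene stay as the last step left them, time stands still between calls to the robot, and variables do not carry over. Pictures are saved under pics/ and viewed, and the job is handed in when it is done.

```bash
ls; mkdir -p pics; python3 - <<'E'
from rig import robot, grab_frame, get_calibration
import cv2,numpy as np
o=robot.get_obs()
for k in o: print(k,np.round(o[k],4))
for n in ["scene","top","wrist"]:
    cv2.imwrite(f"pics/a_{n}.png",grab_frame(n)[:,:,::-1])
    c=get_calibration(n); print(n,{k:np.round(v,4).tolist() for k,v in c.items()})
E
```

```text
pics
clock 0.0
joint_positions [ 1.1455  0.5285  1.4339  0.      1.1814 -0.1785]
joint_vel [ 0.0004 -0.0014  0.0004  0.0002  0.0007  0.0012]
joint_efforts [-4.00000e-04 -4.42349e+01 -1.78023e+01 -1.00000e-04  8.40000e-03
 -0.00000e+00]
ee_pos [0.1524 0.6054 0.2303]
tool_rot [-3.000e-04  1.231e-01  9.924e-01 -1.100e-03]
ft_force [ 0.3003 -0.488  -0.6736]
wrist_torque [-0.024  -0.0245 -0.0085]
gripper_width 0.9944
scene {'intrinsics': [[499.0933, 0.0, 276.4274], [0.0, 499.0933, 214.9331], [0.0, 0.0, 1.0]], 'rvec': [1.7341, 1.6476, -0.8046], 'tvec': [-0.0606, -0.3305, 1.6725]}
top {'intrinsics': [[491.2616, 0.0, 274.3039], [0.0, 491.2616, 212.5725], [0.0, 0.0, 1.0]], 'rvec': [2.1184, -2.1601, 0.1444], 'tvec': [0.0646, 0.6141, 0.9789]}
wrist {'intrinsics': [[289.315, 0.0, 279.7071], [0.0, 289.315, 206.8815], [0.0, 0.0, 1.0]], 'T_tool_cam': [[0.0006, -0.9561, -0.2929, 0.0759], [1.0, 0.0004, 0.0007, -0.0001], [-0.0006, -0.2929, 0.9561, -0.1427], [0.0, 0.0, 0.0, 1.0]]}
```

View pics/a_scene.png

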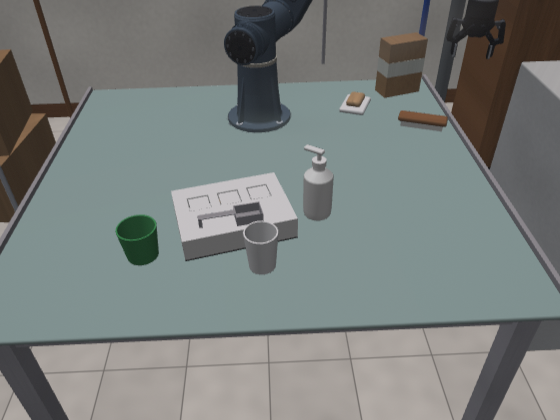

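View pics/a_top.png

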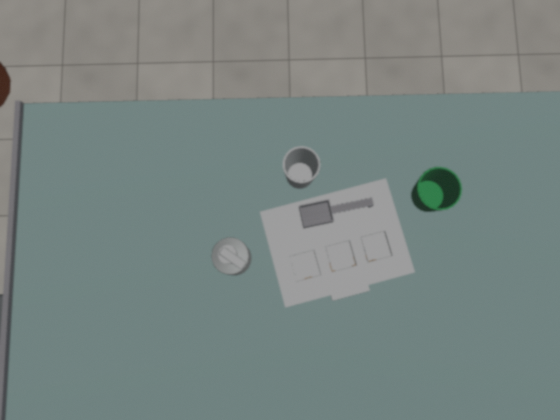

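View pics/a_wrist.png

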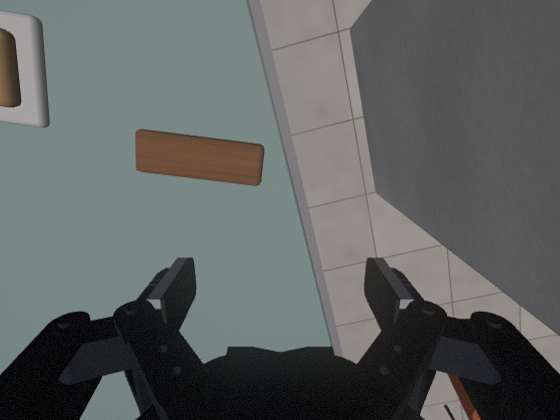

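The top view shows the unit with panel corners near (261,211), (387,180), (413,271) and (287,305). The caps are near (305,265), (341,256) and (376,246). The bottle is at (230,256), the tumbler at (300,167) and the pot at (438,190).

```bash
cat > h.py <<'E'
import numpy as np,cv2
from rig import robot, grab_frame, get_calibration
from scipy.spatial.transform import Rotation as R
def q2R(q): return R.from_quat([q[1],q[2],q[3],q[0]])
def px2w(name,uv,z):
    c=get_calibration(name);K=np.array(c["intrinsics"]);Rm=cv2.Rodrigues(np.array(c["rvec"],float))[0];t=np.array(c["tvec"],float).ravel()
    C=-Rm.T@t; d=Rm.T@np.linalg.inv(K)@np.array([uv[0],uv[1],1.]); return C+d*(z-C[2])/d[2]
def proj(name,P):
    c=get_calibration(name)
    return cv2.projectPoints(np.array(P,float).reshape(-1,3),np.array(c["rvec"],float),np.array(c["tvec"],float),np.array(c["intrinsics"],float),None)[0].reshape(-1,2)
E
python3 - <<'E'
from h import *
im=cv2.imread("pics/a_top.png")
cv2.imwrite("pics/a_topz.png",cv2.resize(im[165:315,245:425],None,fx=4,fy=4,interpolation=cv2.INTER_CUBIC))
for uv in [(261,211),(387,180),(413,271),(287,305),(305,265),(341,256),(376,246)]: print(uv,px2w("top",uv,.06).round(4))
for uv in [(230,256)]: print(px2w("top",uv,.15))
print(px2w("top",(300,167),.05),px2w("top",(435,192),.04))
E
```

```text
(261, 211) [0.6169 0.0798 0.06  ]
(387, 180) [ 0.6764 -0.182   0.06  ]
(413, 271) [ 0.4885 -0.2244  0.06  ]
(287, 305) [0.4257 0.0306 0.06  ]
(305, 265) [ 0.5046 -0.0076  0.06  ]
(341, 256) [ 0.5214 -0.081   0.06  ]
(376, 246) [ 0.5403 -0.1526  0.06  ]
[0.52025248 0.13491265 0.15      ]
[ 0.71034646 -0.00324552  0.05      ] [ 0.65278606 -0.2856271   0.04      ]
```

View pics/a_topz.png

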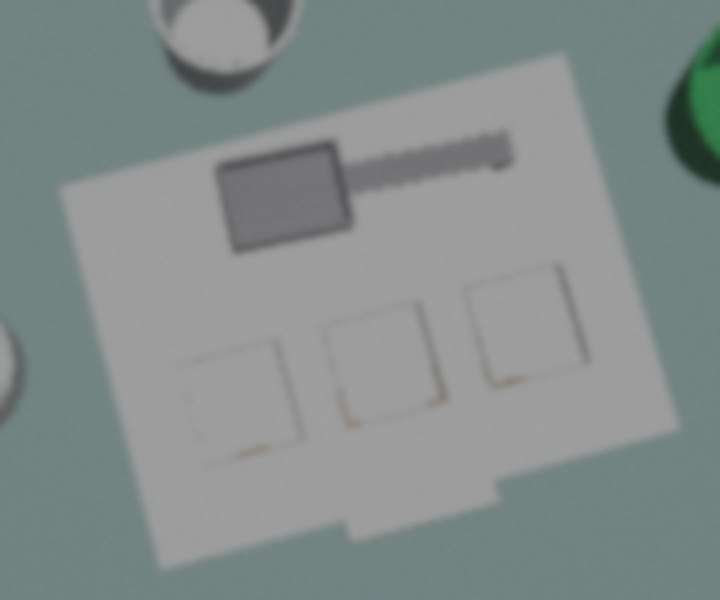

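```bash
cat >> h.py <<'E'
YAW=0.232; U=np.array([.5519,-.074]); ux=np.array([np.cos(YAW),np.sin(YAW)]);uy=np.array([-ux[1],ux[0]])
CAP={k:U-.03*ux+s*.075*uy for k,s in dict(left=1,mid=0,right=-1).items()}
def delta(target):
    o=robot.get_obs(); r=q2R(o["tool_rot"]); return r.inv().apply(np.array(target)-o["ee_pos"])*1000
E
python3 - <<'E'
from h import *
for k,v in CAP.items(): print(k,v, delta([*v,.058]), delta([*v,.30]))
r=q2R(robot.get_obs()["tool_rot"]); print(r.as_matrix().round(4))
T=np.array([[-ux[0],uy[0]*-1*-1,0],[-ux[1],uy[1],0],[0,0,-1]])
print("turn",(r.inv()*R.from_matrix(T)).as_rotvec())
# overlay check
h=np.array([[.1,.135],[.1,-.135],[-.1,-.135],[-.1,.135]])
print(proj("top",[[*(U+a*ux+b*uy),.06] for a,b in h]).round(1), proj("scene",[[*(U+a*ux+b*uy),.06] for a,b in h]).round(1))
E
```

```text
left [ 0.50545942 -0.0079071 ] [-492.2502681  -508.35338956  173.25248133] [-492.17982006 -508.75591217  -68.74717366]
mid [ 0.52270375 -0.08089773] [-526.80416416 -574.91928274  173.35314272] [-526.73371612 -575.32180535  -68.64651226]
right [ 0.53994808 -0.15388837] [-561.35806022 -641.48517591  173.45380412] [-561.28761218 -641.88769852  -68.54585087]
[[-9.697e-01  2.443e-01 -7.000e-04]
 [ 2.443e-01  9.697e-01 -1.500e-03]
 [ 3.000e-04 -1.700e-03 -1.000e+00]]
turn [-0.00156173 -0.00068373 -0.47880436]
[[260.7 210.4]
 [387.1 178.2]
 [415.  272.4]
 [285.1 306.2]] [[295.6 218.7]
 [178.9 241.5]
 [169.1 190.3]
 [272.7 172.2]]
```

```bash
python3 -m inch '[{"grip":-1,"offset":[-20,-20,-35],"turn":[0,0,-0.05]},{"grip":-1,"offset":[-50,-52,-60],"turn":[0,0,-0.12]},{"grip":-1,"offset":[-85,-88,-69],"turn":[0,0,-0.2]},{"grip":-1,"offset":[-122,-127,-69],"turn":[0,0,-0.27]},{"grip":-1,"offset":[-160,-166,-69],"turn":[0,0,-0.34]},{"grip":-1,"offset":[-200,-207,-69],"turn":[0,0,-0.41]},{"grip":-1,"offset":[-240,-248,-69],"turn":[0,0,-0.48]},{"grip":-1,"offset":[-280,-289,-69],"turn":[0,0,-0.48]},{"grip":-1,"offset":[-320,-330,-69],"turn":[0,0,-0.48]},{"grip":-1,"offset":[-350,-361,-69],"turn":[0,0,-0.48]}]' 30
python3 - <<'E'
from h import *
print(delta([*CAP["left"],.30]),delta([*CAP["left"],.058])); print(robot.get_obs()["joint_positions"].round(3) if hasattr(robot.get_obs()["joint_positions"],"round") else robot.get_obs())
E
```

```text
clock: 1.4
ee_pos: [0.4046, 0.1685, 0.3003]
tool_rot: [0.0, -0.116, 0.993, -0.0]
ft_force: [1.0, 0.5, 0.1]
gripper_width: 0.004
[ -57.61481454 -194.81027536    0.34672341] [ -57.5620592  -194.78016136  242.34671579]
[ 0.139  0.181  1.783 -0.     1.177 -1.664]
```

```bash
python3 -m inch '[{"grip":-1,"offset":[-12,-40,0],"turn":[0,0,0]},{"grip":-1,"offset":[-26,-88,0],"turn":[0,0,0]},{"grip":-1,"offset":[-41,-138,10],"turn":[0,0,0]},{"grip":-1,"offset":[-53,-180,35],"turn":[0,0,0]},{"grip":-1,"offset":[-57,-195,80],"turn":[0,0,0]},{"grip":-1,"offset":[-57,-195,130],"turn":[0,0,0]},{"grip":-1,"offset":[-57,-195,175],"turn":[0,0,0]},{"grip":-1,"offset":[-57,-195,205],"turn":[0,0,0]},{"grip":-1,"offset":[-57,-195,220],"turn":[0,0,0]},{"grip":-1,"offset":[-57,-195,222],"turn":[0,0,0]}]'
python3 - <<'E'
from h import *
print(delta([*CAP["left"],.058]))
cv2.imwrite("pics/b_scene.png",cv2.resize(grab_frame("scene")[100:300,100:380,::-1],None,fx=2.8,fy=2.8)); print(robot.get_obs()["ft_force"])
E
```

```text
clock: 2.65
ee_pos: [0.5042, -0.006, 0.0777]
tool_rot: [-0.001, -0.116, 0.993, 0.0]
ft_force: [-0.4, 0.0, -0.6]
gripper_width: 0.0
[-0.84505988 -2.15909636 19.73992357]
[-0.47484036  0.48786507  0.44394432]
```

View pics/b_scene.png

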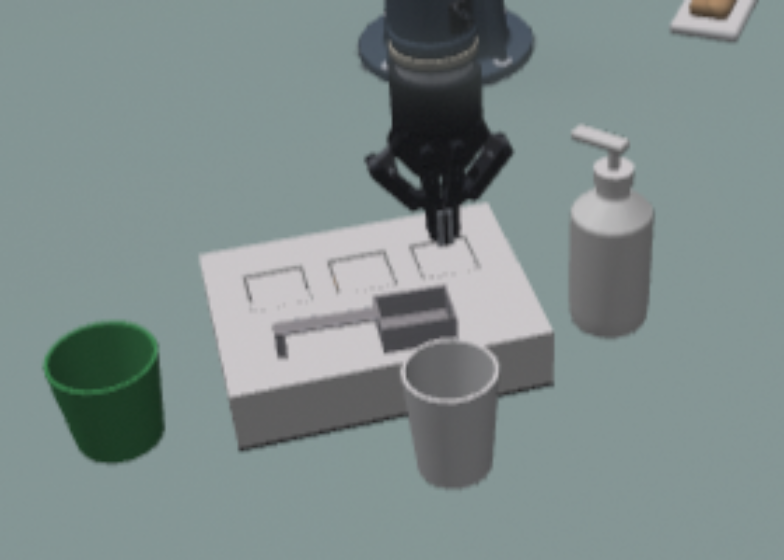

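The fingertips hang over the left cap at about (443,240) in the crop, and everything else is undisturbed.

```bash
python3 -m inch '[{"grip":-1,"offset":[-1,-2,6],"turn":[0,0,0]},{"grip":-1,"offset":[-1,-2,12],"turn":[0,0,0]},{"grip":-1,"offset":[-1,-2,15],"turn":[0,0,0]},{"grip":-1,"offset":[-1,-2,17],"turn":[0,0,0]},{"grip":-1,"offset":[-1,-2,18],"turn":[0,0,0]},{"grip":-1,"offset":[-1,-2,19],"turn":[0,0,0]},{"grip":-1,"offset":[-1,-2,20],"turn":[0,0,0]},{"grip":-1,"offset":[-1,-2,21],"turn":[0,0,0]},{"grip":-1,"offset":[-1,-2,21],"turn":[0,0,0]},{"grip":-1,"offset":[-1,-2,21],"turn":[0,0,0]}]'
```

```text
clock: 3.95
ee_pos: [0.5059, -0.0078, 0.0575]
tool_rot: [0.0, -0.116, 0.993, -0.0]
ft_force: [0.0, 0.5, 2.7]
gripper_width: -0.002
```

```bash
python3 -m inch '[{"grip":-1,"offset":[0,0,0.5],"turn":[0,0,0]},{"grip":-1,"offset":[0,0,1],"turn":[0,0,0]},{"grip":-1,"offset":[0,0,1.5],"turn":[0,0,0]},{"grip":-1,"offset":[0,0,1.5],"turn":[0,0,0]},{"grip":-1,"offset":[0,0,1.5],"turn":[0,0,0]},{"grip":-1,"offset":[0,0,1.5],"turn":[0,0,0]},{"grip":-1,"offset":[0,0,1.5],"turn":[0,0,0]},{"grip":-1,"offset":[0,0,1.5],"turn":[0,0,0]},{"grip":-1,"offset":[0,0,1.5],"turn":[0,0,0]},{"grip":-1,"offset":[0,0,1.5],"turn":[0,0,0]}]'
```

```text
clock: 5.2
ee_pos: [0.5059, -0.0078, 0.0558]
tool_rot: [0.0, -0.116, 0.993, -0.0]
ft_force: [0.6, -0.1, 3.7]
gripper_width: 0.001
```

It gives: 1.7 mm of travel for only 1 N more. Pressing on.

```bash
python3 -m inch '[{"grip":-1,"offset":[0,0,0.5],"turn":[0,0,0]},{"grip":-1,"offset":[0,0,1],"turn":[0,0,0]},{"grip":-1,"offset":[0,0,1.5],"turn":[0,0,0]},{"grip":-1,"offset":[0,0,2],"turn":[0,0,0]},{"grip":-1,"offset":[0,0,2.5],"turn":[0,0,0]},{"grip":-1,"offset":[0,0,3],"turn":[0,0,0]},{"grip":-1,"offset":[0,0,3.2],"turn":[0,0,0]},{"grip":-1,"offset":[0,0,3.2],"turn":[0,0,0]},{"grip":-1,"offset":[0,0,3.2],"turn":[0,0,0]},{"grip":-1,"offset":[0,0,3.2],"turn":[0,0,0]}]'
python3 - <<'E'
from h import *
cv2.imwrite("pics/c_top.png",cv2.resize(grab_frame("top")[140:340,200:470,::-1],None,fx=2.9,fy=2.9)); print(robot.get_obs()["ft_force"])
E
```

```text
clock: 6.45
ee_pos: [0.5059, -0.0078, 0.0527]
tool_rot: [0.0, -0.116, 0.993, -0.0]
ft_force: [0.6, 0.2, 4.4]
gripper_width: 0.001
[0.43571354 1.01831863 4.28653326]
```

View pics/c_top.png

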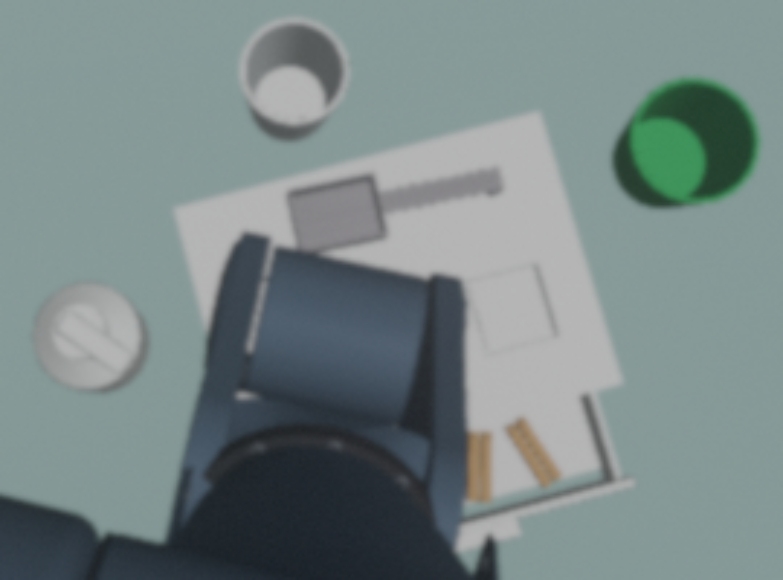

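The tray has sprung out: its interior with pegs shows at (530,460), with the front plate at the bottom right. Now I'll withdraw straight up.

```bash
python3 -m inch '[{"grip":-1,"offset":[0,0,-4],"turn":[0,0,0]},{"grip":-1,"offset":[0,0,-12],"turn":[0,0,0]},{"grip":-1,"offset":[0,0,-35],"turn":[0,0,0]},{"grip":-1,"offset":[0,0,-70],"turn":[0,0,0]},{"grip":-1,"offset":[0,0,-115],"turn":[0,0,0]},{"grip":-1,"offset":[0,0,-165],"turn":[0,0,0]},{"grip":-1,"offset":[0,0,-210],"turn":[0,0,0]},{"grip":-1,"offset":[0,0,-240],"turn":[0,0,0]},{"grip":-1,"offset":[0,0,-250],"turn":[0,0,0]},{"grip":-1,"offset":[0,0,-250],"turn":[0,0,0]}]'
python3 -m inch '[{"grip":-1,"offset":[5,30,0],"turn":[0,0,0]},{"grip":-1,"offset":[15,70,0],"turn":[0,0,0]},{"grip":-1,"offset":[25,115,0],"turn":[0,0,0]},{"grip":-1,"offset":[35,160,0],"turn":[0,0,0]},{"grip":-1,"offset":[45,205,0],"turn":[0,0,0]},{"grip":-1,"offset":[45,250,0],"turn":[0,0,0]},{"grip":-1,"offset":[45,295,0],"turn":[0,0,0]},{"grip":-1,"offset":[45,330,0],"turn":[0,0,0]},{"grip":-1,"offset":[45,345,0],"turn":[0,0,0]},{"grip":-1,"offset":[45,345,0],"turn":[0,0,0]}]'
python3 - <<'E'
from h import *
for n in["top","scene"]: cv2.imwrite(f"pics/d_{n}.png",grab_frame(n)[:,:,::-1])
print(robot.get_obs()["ft_force"])
F=U-.17*ux
print(proj("top",[[*(F+.0*uy),.05],[*(F+.12*uy),.05],[*(F-.12*uy),.05]]))
E
```

```text
clock: 7.75
ee_pos: [0.5052, -0.0077, 0.3023]
tool_rot: [-0.0, -0.116, 0.993, 0.0]
ft_force: [0.8, 0.5, -0.9]
gripper_width: 0.0
clock: 9.0
ee_pos: [0.3816, 0.3173, 0.3013]
tool_rot: [-0.001, -0.117, 0.993, -0.001]
ft_force: [-0.6, -0.9, -0.1]
gripper_width: -0.0
[-0.15242592 -1.23668617 -0.26916134]
[[359.02753446 323.41668427]
 [301.12225531 338.5646672 ]
 [416.60675493 308.35399807]]
```

View pics/d_top.png

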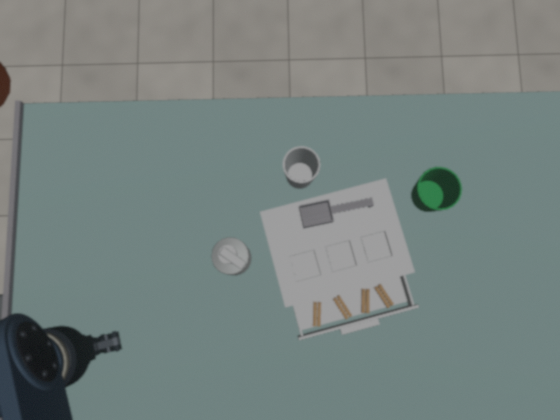

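View pics/d_scene.png

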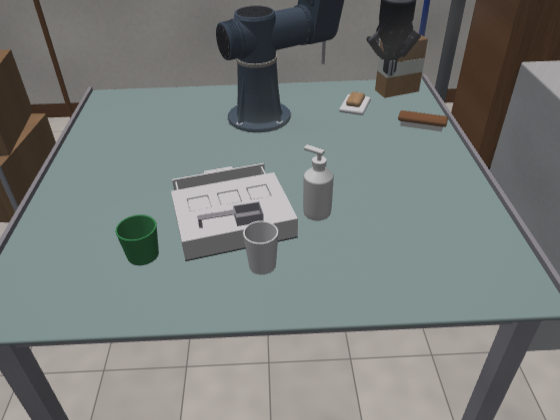

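The tray's front plate lies from (300,338) to (416,307), matching the position I predicted for fully open at 70 mm. The scoop, bottle, pot and tumbler sit at the same pixels as before, and the hand is well clear.

```bash
python3 - <<'E'
from h import *
o=robot.get_obs(); print(np.abs(o["joint_vel"]).max(),o["clock"]); robot.sign_off()
E
```

```text
0.0131310782565167 9.1
the job is handed in; nothing more can be done
```

The tray is standing fully open and the job is handed in, at about 9 s on the clock. I located the unit in the top camera image and felt the left (+y) cap first with the closed fingertips.

- **Finding the catch:** the left cap gave, travelling 1.7 mm for only about 1 N more. I didn't need to touch the middle and right caps.
- **Pressing it:** I pressed to about 5 mm at about 4.4 N, and the tray sprang out. I then lifted straight up and moved the hand well away.
- **Last checks:** the tray's front edge is where it should be at 70 mm open. The scoop, bottle, pot and tumbler look unmoved in both camera views. The force reading was back to noise level, about 1 N. No check failed or disagreed.

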